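# Draw the guide shaft out of its sleeve and lay it in the drying cradle

### The arm

A 6-joint arm with a two-finger parallel gripper is mounted at the origin on the work surface. World frame = base frame: x ahead of the robot, y to its left, z up, the work surface at z = 0. Lengths are in m, angles in rad, forces in N, time in s.
With the tool pointing down it reaches from about 0.35 to 0.725 m from the base axis. Payload 6 kg.
Tool frame: the origin (TCP) lies midway between the tips of the shut fingers; the grasp point (between the pads) lies 19 mm behind it; y points along the fingers, z is the direction in which the jaws open and shut, and the axes are right-handed (so a half turn about y gives the same grasp; the last joint's range is limited). The gripper opens to 85 mm and grips with 20 to 120 N. Pads are 22 mm wide; open, the fingers measure 114 mm over their backs; the gripper's body (76 mm by 85 mm) begins 54 mm behind the grasp point. The pads swing forward as they close: fully open they stand 13 mm farther back than shut.
Start: joints at [1.464, 0.04, 0.085, 0, -1.615, -0.334], TCP at [0.256, 0.543, 0.231] pointing down, gripper open.
Joint ranges: [-2.56, 2.56], [-1.29, 2.01], [-1.08, 1.49], [-3.29, 1.98], [-2.81, -0.18], [-2.99, 2.99]. Speed limits (rad/s): [2.57, 2.57, 3.01, 3.14, 3.14, 3.14].

### API

Orientations are given as a unit quaternion [x, y, z, w].
In Python, from station import arm gives the robot as it stands. Calls block until the motion is done:
- arm.goto(position, orientation): joint-space move of the TCP to a pose.
- arm.move_l(position, rotation=None, v=0.15, threshold=None): straight line of the TCP; rotation=None keeps the orientation; v is the mean speed in m/s. With threshold (N) it stops when the force on the tool has changed by that much, and returns True; else False.
- arm.set_joints(angles): joint-space move.
- arm.grip(opening, strength=None): finger opening in m; strength is the grip in N (None keeps the last); returns when the fingers have stopped.
- arm.wait(seconds).
- arm.inverse_kinematics(position, orientation): joint angles nearest the present ones, or None.
- arm.snapshot(name): name is "scene" or "top"; returns a dict with "img" (400x640x3 uint8, red, green, blue), "depth" (400x640 float32, m along the optical axis (not along the pixel's ray), 0 where there is no reading), "K" (3x3 intrinsics, pixels), "dist_coeffs" ([k1, k2, p1, p2, k3] as OpenCV has them; the pictures are not rectified), "cam_to_world" (4x4, takes a point from camera to world coordinates). Camera axes: x right, y up, looking along -z (the intrinsics and any distortion apply to the point x, -y, -z); pixel columns grow to the right and rows downward; lengths in m; the calibration is good to about 2 mm. A picture is of the moment at which its call begins.
A pose or a line that the arm cannot do raises arm.PlanningError and nothing moves.
- arm.sign_off(): hands the job in, once; it reports no verdict.
Readings, each from a call of its own:
- arm.read_time_s(): time.
- arm.read_joint_positions(): joint angles.
- arm.read_joint_vel(): joint speeds.
- arm.read_joint_efforts(): joint torques, N m.
- arm.read_eef_pos(): TCP position.
- arm.read_ee_rot(): TCP orientation.
- arm.read_contact_force(): force on the tool from outside, world axes, zero at the start.
- arm.read_torque(): the same for the moment, N m.
- arm.read_gripper_width(): finger opening in m.
Only numpy, scipy, OpenCV 4.12 (cv2) and the standard library are available. Lean on these libraries where they do the work, as an engineer would, in place of code of your own. Each camera call takes 0.05 s, during which the arm holds its last target.

### The job

Draw the steel guide shaft all the way out of the feeder's horizontal sleeve, hand over hand in short pulls, since the black hood and the two blue guide forks leave little room to grip. Then lift it out of the forks and lay it gently, centred, in both V-notches of the drying cradle. Do not let the shaft touch the bench, and do not disturb the tube rack, the reagent bottle or the tip box.

Things in the scene. Friction and masses are not known exactly. Their poses are not given: they have to be found in the camera images.
- shaft_center (a point): centre of the loose stainless shaft, a round bar 16 mm in diameter, 200 mm long, 0.13 to 0.25 kg, with an orange band at the end that sticks out. Its x axis runs along it towards the orange end; its other axes mean nothing (it may roll). At the start 45 to 70 mm stick out of the sleeve, the rest is inside; it slides freely and is free when its centre is over 100 mm beyond the mouth
- sleeve_mouth (a point): on the shaft's axis at the mouth of the sleeve, the feeder's fixed horizontal tube, 100 mm above the bench. x is level and points out of the sleeve, the way to pull; z up. Tube 33 mm outside, bore 19 mm, 165 mm deep; it comes 45 mm out of a white housing (180 mm wide, 238 mm high, 130 mm long, further back). The feeder's place and heading vary; its 130 mm wide base plate lies 88 mm below the axis
- hood_edge (a point): middle of the lower front edge of the black hood above the sleeve mouth, 36 mm out from the mouth and 106 mm above the shaft's axis; axes as the mouth's. The hood is fixed, 150 mm wide across, 22 mm thick and runs back to the housing. A gripper that takes the shaft near the mouth must lean back from it: fingertips towards the mouth, body out along the pull
- fork1 (a point): on the shaft's axis in the first blue guide fork, 92 mm out from the mouth; axes as the mouth's. A fixed upright plate 8 mm thick and 80 mm wide across, with a slot 22 mm wide, open at the top, for the shaft; its top is 12 mm above the axis, the slot's floor 9 mm below, solid below that. Fingers holding the shaft cannot pass it: grip between mouth and fork1, or between fork1 and fork2
- fork2 (a point): the same point in the second fork, alike, 80 mm further out (172 mm from the mouth). With its tail just out of the sleeve the shaft lies safely on both forks and can be lifted straight up
- cradle: fixed drying cradle, origin on the bench under its middle, x along its length, z up. Grey base 150 x 60 x 10 mm with two 10 mm thick green V-notches, open upwards, at x = -55 and x = +55 mm; each V is 90 degrees, 37 mm wide at the top, which is 67 mm above the bench. A shaft lying in both has its axis along x, 60 mm above the bench, over the middle line. Either end may point either way.
- rack: bystander: loose black tube rack with capped tubes, 120 x 44 x 100 mm high, origin under its middle, x along its length; stands beside the cradle
- reagent: bystander: loose white reagent bottle, 68 mm in diameter and 155 mm high, origin under its middle; stands beside the feeder, on the side of +y of the sleeve mouth
- tipbox: bystander: loose blue box with a white lid, 114 x 79 x 55 mm high, origin under its middle, x along its length
Mind the look-alikes: they are no part of the job. Leave any yellow look-alike of the part that bears shaft_center alone.

How it is judged:
On the way, in this order (a step that is already met when the one before it is completed fails the run):
1. the shaft is drawn half-way out of the sleeve, in line with it (x of shaft_center in the frame of sleeve_mouth between 0.01 and 0.08 m and angle between the x axis of shaft_center and the x axis of sleeve_mouth, either way round below 0.08 rad), for 0.1 s.
2. the shaft's tail comes out of the sleeve mouth (x of shaft_center in the frame of sleeve_mouth above 0.099 m), for 0.1 s.
At the end, for the whole second after the job is handed in: the shaft lies at rest in both V-notches of the cradle: its centre within 25 mm of the cradle's middle along its length, within 6 mm across and 5 mm in height, parallel to the cradle within 0.06 rad, and released (x of shaft_center in the frame of cradle between -0.025 and 0.025 m and y of shaft_center in the frame of cradle between -0.006 and 0.006 m and z of shaft_center in the frame of cradle between 0.055 and 0.065 m and angle between the x axis of shaft_center and the x axis of cradle, either way round below 0.06 rad and linear speed of shaft below 0.02 m/s and angular speed of shaft below 0.3 rad/s); the robot touches nothing.
It fails at once if the shaft touches the bench (contact force between shaft and table above 0.3 N).
It fails at once if the shaft is laid down hard (over 40 N on the cradle) (contact force between shaft and cradle above 40 N).
It fails at once if the tube rack is moved more than 20 mm or tipped (distance of rack from where it was at the start of the episode above 0.02 m or angle between rack's own z axis and vertical above 0.3 rad).
It fails at once if the reagent bottle is moved more than 20 mm or tipped (distance of reagent from where it was at the start of the episode above 0.02 m or angle between reagent's own z axis and vertical above 0.3 rad).
It fails at once if the tip box is moved more than 20 mm or tipped (distance of tipbox from where it was at the start of the episode above 0.02 m or angle between tipbox's own z axis and vertical above 0.3 rad).
It also fails if it takes over 72 s, if anything falls off the work surface, if the arm or the gripper's body presses on something with over 40 N, if the wrist force passes 120 N, or if a joint passes its speed limit or range.

## Working session

There is one attempt and no reset: what is moved stays moved. The work goes in short steps, each a Python script; the robot and the scene stay as the last script left them, time stands still between calls to the robot, and variables do not carry over. Pictures are saved under pics/ and viewed, and the job is handed in when it is done.

```bash
ls; mkdir -p pics; python3 - <<'E'
from station import arm
import cv2,numpy as np,pickle
for n in("scene","top"):
    s=arm.snapshot(n); pickle.dump(s,open(n+"0.pkl","wb"))
    cv2.imwrite(f"pics/{n}0.png",s["img"][:,:,::-1]); print(n,s["K"].tolist(),s["dist_coeffs"],np.round(s["cam_to_world"],3).tolist(),(s["depth"]==0).mean())
print(arm.read_time_s(),arm.read_ee_rot(),arm.read_eef_pos())
E
```

```text
pics
scene [[509.3134299630526, 0.0, 320.37315674532937], [0.0, 509.3134299630526, 196.6649453385585], [0.0, 0.0, 1.0]] [-0.13244918  0.          0.          0.          0.        ] [[0.16, -0.771, 0.617, 1.35], [0.987, 0.133, -0.089, -0.008], [-0.013, 0.623, 0.782, 1.124], [0.0, 0.0, 0.0, 1.0]] 0.00401953125
top [[502.32702321162316, 0.0, 317.4762584648994], [0.0, 502.32702321162316, 204.84320651584295], [0.0, 0.0, 1.0]] [-0.07450068  0.          0.          0.          0.        ] [[0.029, 0.997, -0.078, 0.488], [-1.0, 0.03, 0.008, 0.115], [0.01, 0.078, 0.997, 1.385], [0.0, 0.0, 0.0, 1.0]] 0.0040625
0.1 [-0.1544845  -0.68945647  0.69055056  0.15467462] [0.25580372 0.542416   0.23038639]
```

View pics/scene0.png

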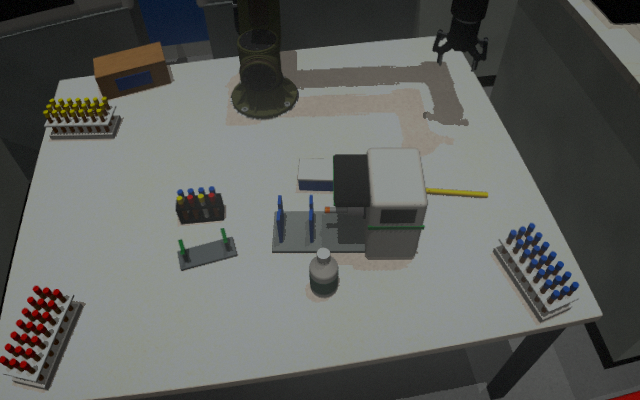

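View pics/top0.png

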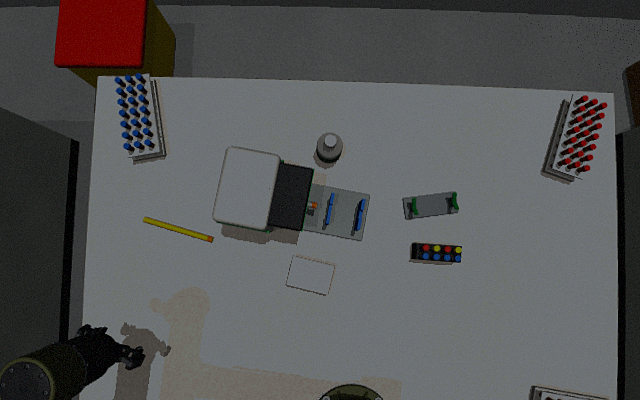

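The feeder points towards world -y. The two blue forks are at top (330,210) and (360,215), the orange tip at (313,206), and the cradle at (431,205). The rack is at (436,252), the tip box at (311,275) and the bottle at (329,147). Next I'll measure them.

```bash
cat > h.py <<'E'
import numpy as np,cv2,pickle
def rays(s,px):
    px=np.asarray(px,float).reshape(-1,1,2)
    u=cv2.undistortPoints(px,s["K"],np.array(s["dist_coeffs"])).reshape(-1,2)
    d=np.c_[u[:,0],-u[:,1],-np.ones(len(u))]
    T=np.array(s["cam_to_world"]); return T[:3,3],d@T[:3,:3].T
def onplane(s,px,z):
    o,d=rays(s,px); return o+d*((z-o[2])/d[:,2])[:,None]
def bydepth(s,px):
    px=np.asarray(px).reshape(-1,2); o,d=rays(s,px)
    return o+d*s["depth"][px[:,1].astype(int),px[:,0].astype(int)][:,None]
def cloud(s):
    v,u=np.mgrid[:400,:640]; return bydepth(s,np.c_[u.ravel(),v.ravel()]).reshape(400,640,3)
def hsv(s): return cv2.cvtColor(s["img"],cv2.COLOR_RGB2HSV)
E
python3 - <<'E'
from h import *
for n in("scene","top"):
    s=pickle.load(open(n+"0.pkl","rb")); P=cloud(s);H=hsv(s)
    np.set_printoptions(precision=4,suppress=True)
    if n=="scene": c=s["img"][140:280,160:440]
    else: c=s["img"][120:300,200:480]
    cv2.imwrite(f"pics/{n}0c.png",cv2.resize(np.clip(c[:,:,::-1].astype(int)*2,0,255).astype(np.uint8),None,fx=2.8,fy=2.8,interpolation=cv2.INTER_CUBIC))
    ok=(s["depth"]>0)&(P[...,0]>.2)&(P[...,0]<.95)
    print(n,"bench z",np.median(P[ok][np.abs(P[ok][:,2])<.02][:,2]))
    sat=(H[...,1]>100)&(H[...,2]>30)
    for name,lo,hi in(("blue",105,125),("green",45,85),("orange",5,18)):
        m=(sat&(H[...,0]>=lo)&(H[...,0]<=hi)&ok).astype(np.uint8)
        k,l,st,ce=cv2.connectedComponentsWithStats(m)
        for i in range(1,k):
            if st[i,4]<8: continue
            q=P[l==i]
            print(name,ce[i].round(1),st[i,4],"med",np.median(q,0),"5%",np.percentile(q,5,0),"95%",np.percentile(q,95,0))
E
```

```text
scene bench z -0.00019206893493972643
blue [211.2 188.9] 21 med [ 0.4674 -0.17    0.099 ] 5% [ 0.4618 -0.175   0.0956] 95% [ 0.4718 -0.1644  0.104 ]
blue [190.1 190.8] 22 med [ 0.4641 -0.2258  0.0997] 5% [ 0.4593 -0.2306  0.0952] 95% [ 0.4691 -0.2199  0.105 ]
blue [200.6 190. ] 25 med [ 0.4661 -0.1968  0.0992] 5% [ 0.4573 -0.2034  0.0941] 95% [ 0.4717 -0.1916  0.1029]
blue [179.7 191.9] 22 med [ 0.4629 -0.2533  0.0994] 5% [ 0.4562 -0.2573  0.094 ] 95% [ 0.4686 -0.247   0.1021]
blue [279.  199.7] 29 med [0.5443 0.0034 0.1125] 5% [ 0.5292 -0.0004  0.1079] 95% [0.5552 0.0068 0.1156]
blue [310.9 199.5] 28 med [0.556  0.0829 0.112 ] 5% [0.5453 0.0794 0.1074] 95% [0.5694 0.0867 0.1146]
blue [278.4 214.3] 45 med [ 0.5863 -0.0036  0.11  ] 5% [ 0.5569 -0.0087  0.0887] 95% [0.6048 0.004  0.1148]
blue [310.5 214.6] 48 med [0.6025 0.075  0.11  ] 5% [0.5691 0.0699 0.0905] 95% [0.6188 0.0809 0.1136]
blue [531.1 226.8] 41 med [0.7305 0.6093 0.1057] 5% [0.7216 0.6049 0.0924] 95% [0.7355 0.6149 0.1122]
blue [522.3 229.9] 33 med [0.7362 0.5826 0.1078] 5% [0.7297 0.5762 0.0953] 95% [0.7407 0.5892 0.111
[... 7753 characters left out ...]
71 0.2203] 5% [0.6053 0.1252 0.0131] 95% [0.6306 0.1285 0.222 ]
green [454.7 201.1] 66 med [ 0.614  -0.2605  0.0604] 5% [ 0.594  -0.2666  0.0499] 95% [ 0.6337 -0.2534  0.0697]
green [414.2 205.9] 67 med [ 0.5976 -0.1517  0.0593] 5% [ 0.5777 -0.1572  0.0491] 95% [ 0.6173 -0.1455  0.0699]
green [305.6 211. ] 9 med [0.5669 0.135  0.2213] 5% [0.5561 0.133  0.0957] 95% [0.5763 0.1357 0.2238]
green [266.  231.1] 11 med [0.5169 0.2301 0.1556] 5% [0.5148 0.2233 0.1485] 95% [0.5183 0.2385 0.1591]
orange [313.7 204.8] 28 med [0.5879 0.1149 0.1082] 5% [0.5827 0.1097 0.1033] 95% [0.5956 0.12   0.1129]
orange [209.3 238.5] 24 med [0.4951 0.3978 0.0149] 5% [0.4883 0.3931 0.0092] 95% [0.502  0.4032 0.0189]
```

View pics/scene0c.png

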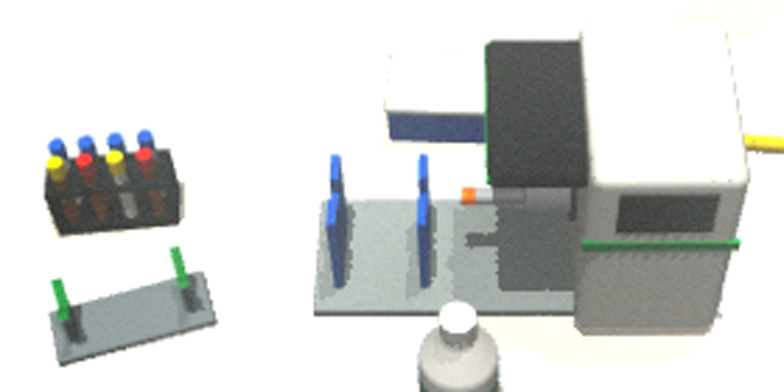

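View pics/top0c.png

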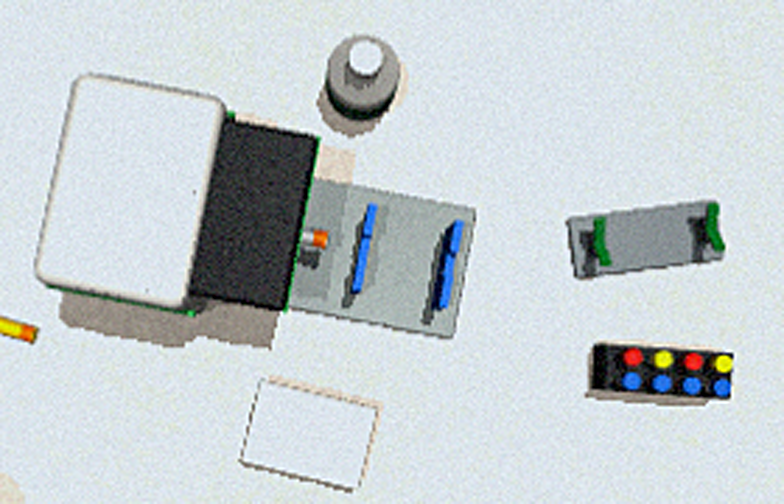

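```bash
python3 - <<'E'
from h import *
np.set_printoptions(precision=4,suppress=True)
for n in("top","scene"):
    s=pickle.load(open(n+"0.pkl","rb")); P=cloud(s);H=hsv(s);d=s["depth"]>0
    blue=(H[...,1]>90)&(H[...,0]>=105)&(H[...,0]<=125)&d
    green=(H[...,1]>90)&(H[...,0]>=45)&(H[...,0]<=85)&d
    def top(m,box,z):
        # pixels lying near the top face; ray onto plane z
        v,u=np.nonzero(m&(abs(P[...,0]-box[0])<.07)&(abs(P[...,1]-box[1])<.025)&(abs(P[...,2]-z)<.0045))
        q=onplane(s,np.c_[u,v],z)[:,:2].astype(np.float32)
        r=cv2.minAreaRect(q); b=cv2.boxPoints(r); return r,len(q),q
    for name,m,b,z in(("f1",blue,(.583,.075),.112),("f2",blue,(.569,-.004),.112),("c1",green,(.598,-.15),.067),("c2",green,(.613,-.26),.067)):
        r,k,q=top(m,b,z); print(n,name,np.array(r[0]),"size",np.array(r[1]),r[2],k)
    # orange band + steel
    o=(H[...,1]>90)&(H[...,0]>=3)&(H[...,0]<=20)&d&(abs(P[...,0]-.588)<.03)&(abs(P[...,1]-.115)<.03)
    v,u=np.nonzero(o);q=P[o]; print("orange px",u.min(),u.max(),v.min(),v.max(),"y min/max",q[:,1].min(),q[:,1].max(),"x",q[:,0].min(),q[:,0].max(),"z",q[:,2].max())
    # hood front edge
    hd=d&(abs(P[...,2]-.221)<.03)&(H[...,2]<60)&(abs(P[...,0]-.6)<.12)&(P[...,1]>.08)&(P[...,1]<.2)
    q=P[hd]; print("hood",len(q),q[:,2].min(),np.median(q[:,2])); r=cv2.minAreaRect(q[:,:2].astype(np.float32)); print(cv2.boxPoints(r))
    for nm,c,rr,zr in(("bottle",(.72,.08),.07,(.02,.2)),("tipbox",(.47,.13),.09,(.045,.065)),("rack",(.475,-.22),.09,(.05,.09))):
        w=d&(np.hypot(P[...,0]-c[0],P[...,1]-c[1])<rr)&(P[...,2]>zr[0])&(P[...,2]<zr[1]); q=P[w]; print(nm,q[:,:2].min(0),q[:,:2].max(0),q[:,2].max())
E
```

```text
top f1 [0.5826 0.0742] size [0.008  0.0795] 80.77571105957031 66
top f2 [ 0.5697 -0.0046] size [0.0086 0.0795] 80.65774536132812 71
top c1 [ 0.5973 -0.1513] size [0.0457 0.0105] 11.467897415161133 32
top c2 [ 0.613  -0.2604] size [0.0432 0.0107] 5.673337936401367 29
orange px 311 316 202 208 y min/max 0.10959561264938336 0.12220608080003482 x 0.5808249642247201 0.5955916973702389 z 0.11343751043645645
hood 1944 0.21740631415533107 0.22876055320783728
[[0.5178 0.1425]
 [0.6746 0.1169]
 [0.6881 0.1995]
 [0.5313 0.2251]]
bottle [0.7129 0.0464] [0.7807 0.1138] 0.16196543174981448
tipbox [0.3805 0.057 ] [0.5429 0.1801] 0.06430732274039963
rack [ 0.4516 -0.278 ] [ 0.4997 -0.156 ] 0.08989472389099062
scene f1 [0.5843 0.0778] size [0.0076 0.0847] 81.37381744384766 61
scene f2 [ 0.5691 -0.0009] size [0.0075 0.0818] 83.60016632080078 58
scene c1 [ 0.5977 -0.1479] size [0.0446 0.0067] 8.75029468536377 17
scene c2 [ 0.6142 -0.2554] size [0.0419 0.0057] 8.085783004760742 16
orange px 325 329 207 212 y min/max 0.11295177070119308 0.12452392237560372 x 0.5834460239471522 0.5972391555149138 z 0.11110293859488718
hood 1538 0.20819385846494853 0.2276104908496691
[[0.5203 0.146 ]
 [0.6662 0.122 ]
 [0.679  0.1997]
 [0.5331 0.2237]]
bottle [0.7198 0.0491] [0.7833 0.1165] 0.1618130932409345
tipbox [0.3806 0.0616] [0.4531 0.1663] 0.06149870154587744
rack [ 0.4465 -0.2733] [ 0.5013 -0.1518] 0.08999213432538977
```

```bash
cat >> h.py <<'E'
from scipy.spatial.transform import Rotation as R
u=np.array([-.1620,-.9868,0]);u/=np.linalg.norm(u)
Z=np.array([0,0,1.])
mouth=np.array([.57645,.0366,.1])-.132*u
def pose(g,ax,tilt,flip=1,back=0):
    """g: grasp point, ax: shaft dir, tilt rad leaning out along ax; returns tcp,quat"""
    y=-(np.sin(tilt)*ax+np.cos(tilt)*Z); z=flip*np.cross(Z,ax); x=np.cross(y,z)
    return g+(.019-back)*y, R.from_matrix(np.c_[x,y,z]).as_quat()
def sp(x,dz=0,dn=0): return mouth+x*u+dz*Z+dn*np.cross(Z,u)
c1=np.array([.5975,-.1496]);c2=np.array([.6136,-.2579])
cu=np.r_[(c2-c1)/np.linalg.norm(c2-c1),0]; cc=np.r_[(c1+c2)/2,.06]
E
python3 - <<'E'
from h import *
from station import arm
np.set_printoptions(precision=3,suppress=True)
print(mouth,np.linalg.norm(c2-c1),cc,cu,R.from_quat(arm.read_ee_rot()).as_matrix())
a=np.radians(33)
for f in(1,-1):
  for nm,p in(("hi",pose(sp(.05,.22),u,0,f)),("hit",pose(sp(.036),u,a,f,.2)),("pre",pose(sp(.036),u,a,f,.1)),("g30",pose(sp(.030),u,a,f)),("g62",pose(sp(.062),u,a,f)),("v112",pose(sp(.112),u,0,f)),("v150",pose(sp(.150),u,0,f)),("lift",pose(sp(.122,.12),u,0,f)),("cr",pose(cc,cu,0,f)),("crup",pose(cc+.1*Z,cu,0,f))):
    j=arm.inverse_kinematics(*p); print(f,nm,p[0],None if j is None else np.array(j))
E
```

```text
[0.598 0.167 0.1  ] 0.10949018220826925 [ 0.606 -0.204  0.06 ] [ 0.147 -0.989  0.   ] [[-0.904 -0.001 -0.427]
 [ 0.427 -0.001 -0.904]
 [-0.    -1.     0.002]]
1 hi [0.59  0.118 0.301] [ 0.53   0.063  0.236  0.    -1.744  2.449]
1 hit [0.576 0.034 0.252] [ 0.025 -0.05   0.12  -0.565 -1.612  2.893]
1 pre [0.585 0.088 0.168] [ 0.125 -0.038 -0.022 -0.556 -1.429  2.89 ]
1 g30 [0.595 0.147 0.084] [ 0.23   0.021 -0.116 -0.56  -1.244  2.882]
1 g62 [0.589 0.116 0.084] [ 0.173  0.015 -0.119 -0.567 -1.276  2.93 ]
1 v112 [0.58  0.056 0.081] [ 0.441  0.029 -0.202  0.    -1.341  2.538]
1 v150 [0.574 0.019 0.081] [ 0.382  0.006 -0.225  0.    -1.34   2.597]
1 lift [0.578 0.046 0.201] [ 0.426 -0.014 -0.025  0.    -1.56   2.553]
1 cr [ 0.606 -0.204  0.041] [-0.012  0.201 -0.09   0.    -1.28  -2.982]
1 crup [ 0.606 -0.204  0.141] [-0.012  0.151  0.039  0.    -1.459 -2.982]
-1 hi [0.59  0.118 0.301] [ 0.53   0.063  0.236  0.    -1.744 -0.692]
-1 hit [0.576 0.034 0.252] [ 0.025 -0.05   0.12  -0.565 -1.612 -0.249]
-1 pre [0.585 0.088 0.168] [ 0.125 -0.038 -0.022 -0.556 -1.429 -0.252]
-1 g30 [0.595 0.147 0.084] [ 0.23   0.021 -0.116 -0.56  -1.244 -0.26 ]
-1 g62 [0.589 0.116 0.084] [ 0.173  0.015 -0.119 -0.567 -1.276 -0.211]
-1 v112 [0.58  0.056 0.081] [ 0.441  0.029 -0.202  0.    -1.341 -0.604]
-1 v150 [0.574 0.019 0.081] [ 0.382  0.006 -0.225  0.    -1.34  -0.545]
-1 lift [0.578 0.046 0.201] [ 0.426 -0.014 -0.025  0.    -1.56  -0.589]
-1 cr [ 0.606 -0.204  0.041] [-0.012  0.201 -0.09   0.    -1.28   0.16 ]
-1 crup [ 0.606 -0.204  0.141] [-0.012  0.151  0.039  0.    -1.459  0.16 ]
```

```bash
python3 - <<'E'
from h import *
from station import arm
np.set_printoptions(precision=4,suppress=True)
F=-1;a=np.radians(33)
p=np.array(arm.read_eef_pos()); p[2]=.44
arm.move_l(p,v=.25)
j=arm.inverse_kinematics(*pose(sp(.17,.34),u,0,F)); print(arm.read_time_s())
arm.goto(*pose(sp(.17,.34),u,0,F))
arm.goto(*pose(sp(.036),u,a,F,.2))
arm.grip(.05,40)
arm.move_l(pose(sp(.036),u,a,F,.09)[0],v=.2)
print(arm.read_time_s(),arm.read_contact_force())
for n in("scene","top"):
    s=arm.snapshot(n);pickle.dump(s,open(n+"1.pkl","wb"))
    c=s["img"][140:280,220:440] if n=="scene" else s["img"][120:300,220:440]
    cv2.imwrite(f"pics/{n}1.png",cv2.resize(np.clip(c[:,:,::-1].astype(int)*2,0,255).astype(np.uint8),None,fx=3,fy=3))
E
```

```text
1.0833
5.2 [ 0.1481 -0.2901  1.0248]
```

View pics/scene1.png

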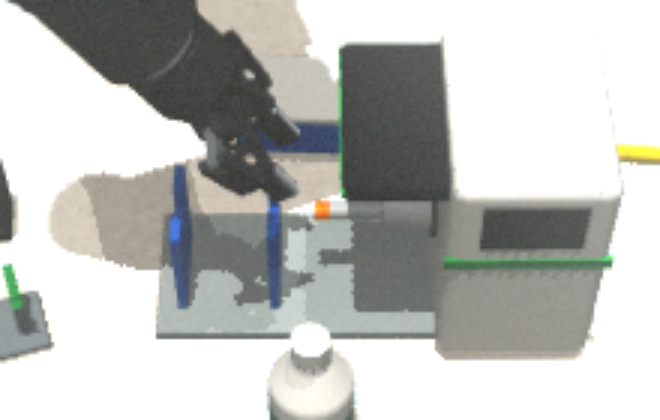

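View pics/top1.png

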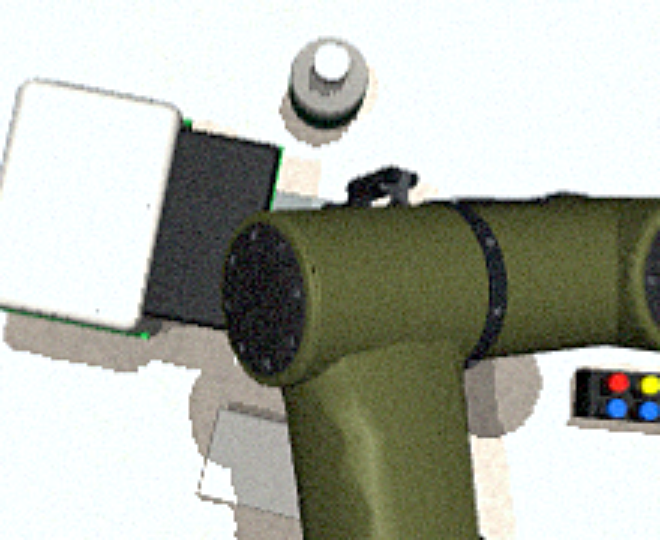

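The scene view shows the open fingers straddling the shaft line at (270,165), short of the tip at (322,208). In the top view an arm link overhangs the hood at (265,300), so I'll check its height before descending.

```bash
python3 - <<'E'
from h import *
np.set_printoptions(precision=3,suppress=True)
s=pickle.load(open("top1.pkl","rb"));P=cloud(s)
for (c,r) in((265,300),(320,230),(340,300),(420,280),(540,270),(300,260),(380,180)):
    px=(220+c//3,120+r//3); print((c,r),P[px[1],px[0]])
s=pickle.load(open("scene1.pkl","rb"));P=cloud(s)
for (c,r) in((275,178),(230,180),(210,100),(240,60),(150,60),(60,30)):
    px=(220+c//3,140+r//3); print("s",(c,r),P[px[1],px[0]])
E
```

```text
(265, 300) [0.526 0.124 0.598]
(320, 230) [0.563 0.097 0.613]
(340, 300) [0.526 0.085 0.621]
(420, 280) [0.539 0.042 0.593]
(540, 270) [ 0.55  -0.03   0.546]
(300, 260) [0.546 0.106 0.627]
(380, 180) [0.636 0.044 0.249]
s (275, 178) [0.621 0.076 0.195]
s (230, 180) [0.641 0.04  0.224]
s (210, 100) [0.608 0.033 0.281]
s (240, 60) [0.533 0.064 0.236]
s (150, 60) [ 0.61  -0.006  0.333]
s (60, 30) [ 0.601 -0.065  0.365]
```

```bash
python3 - <<'E'
from h import *
from station import arm
np.set_printoptions(precision=4,suppress=True)
F=-1;a=np.radians(33)
hit=arm.move_l(pose(sp(.036,-.001),u,a,F)[0],v=.08,threshold=8); print("hit",hit,arm.read_eef_pos(),pose(sp(.036,-.001),u,a,F)[0])
if not hit:
    print(arm.read_contact_force())
    arm.grip(0.0,40); print("w",arm.read_gripper_width(),arm.read_contact_force(),arm.read_torque())
    arm.move_l(pose(sp(.036,.0005),u,a,F)[0],v=.03); print(arm.read_contact_force())
print(arm.read_time_s())
s=arm.snapshot("scene");c=s["img"][170:250,260:380]
cv2.imwrite("pics/scene2.png",cv2.resize(np.clip(c[:,:,::-1].astype(int)*3,0,255).astype(np.uint8),None,fx=6,fy=6))
E
```

```text
hit False [0.594  0.1413 0.0838] [0.5937 0.1415 0.0831]
[-0.2629 -0.4046 -0.1077]
w 0.014489568570746578 [-4.2289 -0.9381  2.0787] [-1.2486  1.4805  1.0292]
[-4.6073 -0.4492 -0.4128]
7.2417
```

View pics/scene2.png

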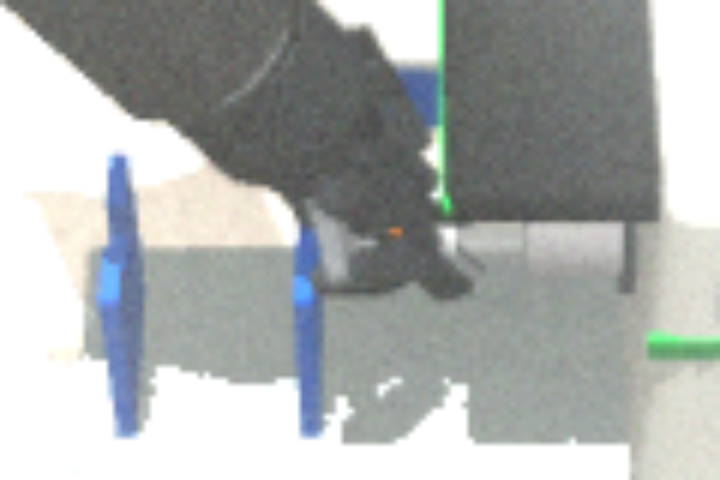

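The fingers have closed on the shaft at 14.5 mm width. There's a mild 4 N side force, so I'll shift 1 mm to -n. Pulling now.

```bash
python3 - <<'E'
from h import *
from station import arm
np.set_printoptions(precision=3,suppress=True)
F=-1;a=np.radians(33);dn=-.001
P=lambda x,dz:pose(sp(x,dz,dn),u,a,F)[0]
print(arm.move_l(P(.062,.0005),v=.06,threshold=15),arm.read_contact_force(),arm.read_eef_pos()-P(.062,.0005),arm.read_gripper_width())
arm.grip(.04); 
print(arm.move_l(P(.030,-.001),v=.1,threshold=8),arm.read_contact_force())
arm.grip(0); print("w",arm.read_gripper_width(),arm.read_contact_force())
arm.move_l(P(.030,.0005),v=.03); print(arm.read_contact_force(),arm.read_time_s())
s=arm.snapshot("scene");c=s["img"][170:250,260:380]
cv2.imwrite("pics/scene3.png",cv2.resize(np.clip(c[:,:,::-1].astype(int)*3,0,255).astype(np.uint8),None,fx=6,fy=6))
E
```

```text
False [-1.494 -0.634 -0.991] [ 0.    -0.001 -0.   ] 0.014411545850630746
False [ 0.3   -1.173  0.249]
w 0.01488536233943302 [-2.081 -0.328  0.804]
[-1.65  -0.43  -1.313] 9.2917
```

View pics/scene3.png

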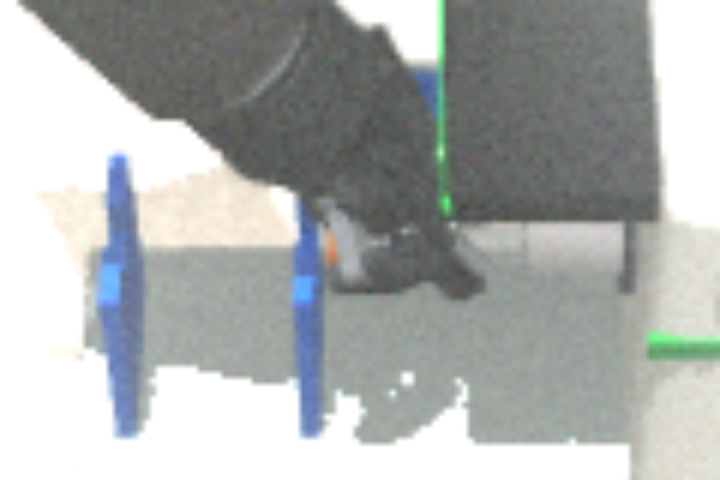

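The orange end is now just before fork 1, at (330,250) in the crop. Next stroke goes through the fork.

```bash
python3 - <<'E'
from h import *
from station import arm
np.set_printoptions(precision=3,suppress=True)
F=-1;a=np.radians(33);dn=-.0014
P=lambda x,dz:pose(sp(x,dz,dn),u,a,F)[0]
h=arm.move_l(P(.062,.001),v=.06,threshold=12); print(h,arm.read_contact_force(),arm.read_eef_pos()-P(.062,.001),arm.read_gripper_width())
if not h:
    arm.grip(.04); 
    print(arm.move_l(P(.030,-.0005),v=.1,threshold=8),arm.read_contact_force())
    arm.grip(0); print("w",arm.read_gripper_width(),arm.read_contact_force())
    arm.move_l(P(.030,.0005),v=.03); print(arm.read_contact_force(),arm.read_time_s())
s=arm.snapshot("scene");c=s["img"][170:250,260:380]
cv2.imwrite("pics/scene4.png",cv2.resize(np.clip(c[:,:,::-1].astype(int)*3,0,255).astype(np.uint8),None,fx=6,fy=6))
E
```

```text
False [ 0.491  0.374 -2.874] [ 0. -0.  0.] 0.014738582231807454
False [-1.029  0.211  0.794]
w 0.01470493753089553 [-1.001 -0.223  0.973]
[ 0.709 -0.31  -2.804] 11.45
```

View pics/scene4.png

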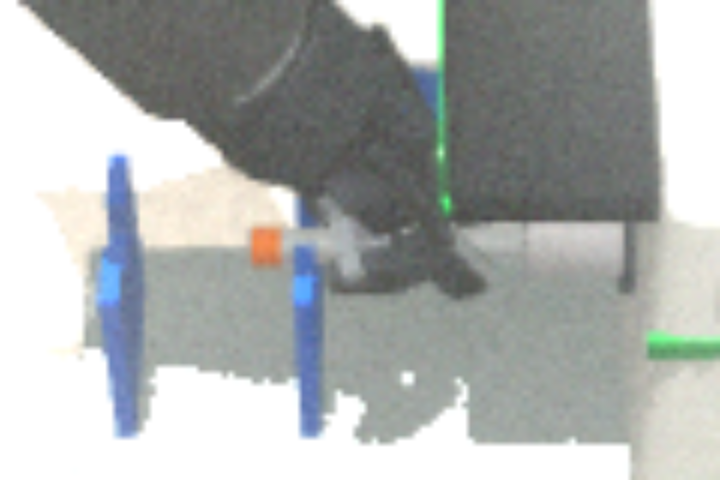

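The shaft is through fork 1, with its end at (262,247) in the crop. One more stroke here, then I'll regrip between the forks.

```bash
python3 - <<'E'
from h import *
from station import arm
np.set_printoptions(precision=3,suppress=True)
F=-1;a=np.radians(33);dn=-.0014
P=lambda x,dz:pose(sp(x,dz,dn),u,a,F)[0]
h=arm.move_l(P(.062,.0005),v=.06,threshold=12); print(h,arm.read_contact_force(),arm.read_gripper_width())
if not h:
    arm.wait(.15)
    arm.grip(.04); 
    arm.move_l(pose(sp(.062,0,dn),u,a,F,.1)[0],v=.2)
    arm.goto(*pose(sp(.114,0,dn),u,0,F,.08))
    print(arm.read_time_s())
    s=arm.snapshot("scene");c=s["img"][170:250,260:380];pickle.dump(s,open("scene5.pkl","wb"))
    cv2.imwrite("pics/scene5.png",cv2.resize(np.clip(c[:,:,::-1].astype(int)*3,0,255).astype(np.uint8),None,fx=6,fy=6))
E
```

```text
False [-0.099 -0.    -2.313] 0.014773734843989665
13.95
```

View pics/scene5.png

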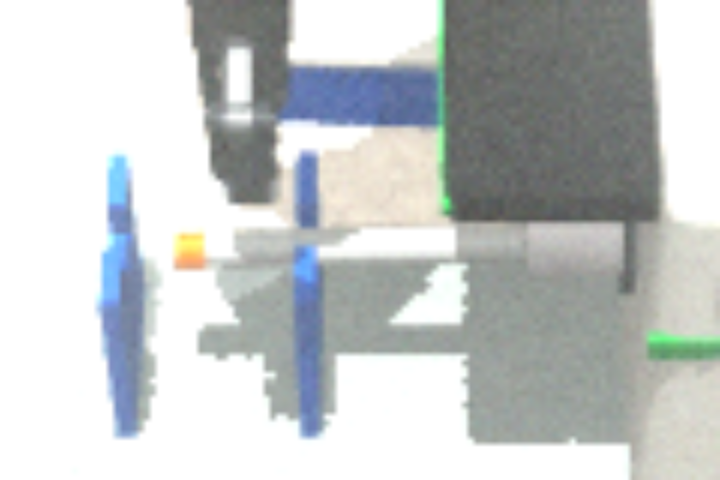

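The shaft rests across fork 1 with its end at (190,250) in the crop, clear of fork 2. Now descending vertically between the forks.

```bash
python3 - <<'E'
from h import *
from station import arm
np.set_printoptions(precision=3,suppress=True)
F=-1;dn=-.0014
P=lambda x,dz:pose(sp(x,dz,dn),u,0,F)[0]
h=arm.move_l(P(.114,-.001),v=.08,threshold=8); print(h,arm.read_contact_force())
if not h:
    arm.grip(0); print("w",arm.read_gripper_width(),arm.read_contact_force())
    arm.move_l(P(.114,.001),v=.03); print(arm.read_contact_force())
    h=arm.move_l(P(.150,.001),v=.06,threshold=12); print(h,arm.read_contact_force(),arm.read_gripper_width())
    if not h:
        arm.wait(.1);arm.grip(.04)
        print(arm.move_l(P(.112,-.001),v=.1,threshold=8))
print(arm.read_time_s())
s=arm.snapshot("scene");c=s["img"][170:250,260:380];pickle.dump(s,open("scene6.pkl","wb"))
cv2.imwrite("pics/scene6.png",cv2.resize(np.clip(c[:,:,::-1].astype(int)*3,0,255).astype(np.uint8),None,fx=6,fy=6))
E
```

```text
False [ 0.094  0.487 -0.451]
w 0.014348122496702089 [-0.121  0.286  3.036]
[ 0.196  0.502 -2.021]
False [ 0.936 -0.792 -1.582] 0.014678573637180574
False
17.5083
```

View pics/scene6.png

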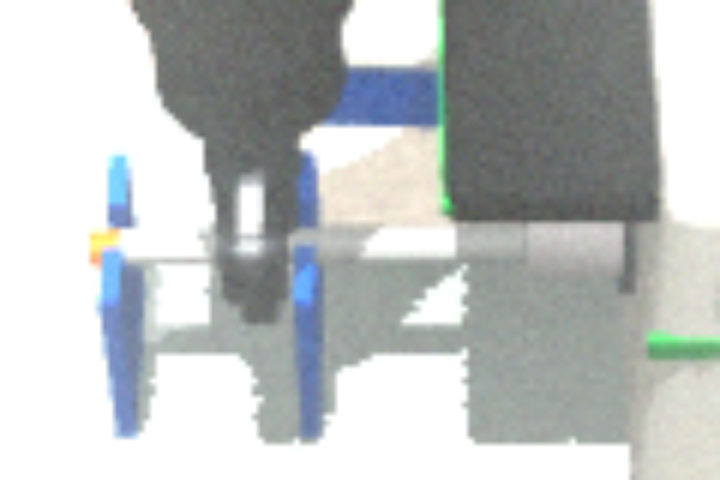

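The end has passed fork 2, at (103,245) in the crop. One more stroke should bring the tail out.

```bash
python3 - <<'E'
from h import *
from station import arm
np.set_printoptions(precision=3,suppress=True)
F=-1;dn=-.0014
P=lambda x,dz:pose(sp(x,dz,dn),u,0,F)[0]
arm.grip(0); print("w",arm.read_gripper_width(),arm.read_contact_force())
arm.move_l(P(.112,.0005),v=.03); print(arm.read_contact_force())
h=arm.move_l(P(.150,.0005),v=.06,threshold=12); print(h,arm.read_contact_force(),arm.read_gripper_width())
if not h:
    arm.wait(.15);arm.grip(.04)
    arm.move_l(P(.150,.10),v=.2)
print(arm.read_time_s())
s=arm.snapshot("scene");c=s["img"][170:250,220:380];pickle.dump(s,open("scene7.pkl","wb"))
cv2.imwrite("pics/scene7.png",cv2.resize(np.clip(c[:,:,::-1].astype(int)*3,0,255).astype(np.uint8),None,fx=5,fy=5))
E
```

```text
w 0.01477083797344977 [-0.254  0.214  0.351]
[-0.278 -0.025 -1.178]
False [-0.463  1.208 -2.185] 0.01470643571891472
20.1
```

View pics/scene7.png

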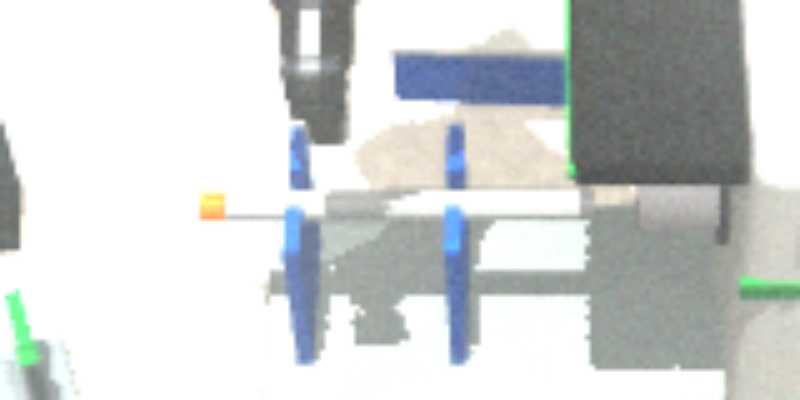

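```bash
python3 - <<'E'
from h import *
np.set_printoptions(precision=4,suppress=True)
s=pickle.load(open("scene7.pkl","rb"));P=cloud(s);H=hsv(s)
g=s["img"].max(2)
for v in(208,209,210,211,212): print(v,g[v,255:268].tolist(),g[v,330:352].tolist())
w=onplane(s,[[259.7,211],[264.5,211],[341,209.5],[347.7,209]],.1)
print((w-mouth)@u,(w-mouth)@np.cross(Z,u))
m=(H[...,1]>90)&(H[...,0]>=3)&(H[...,0]<=25)&(abs((P-mouth)@np.cross(Z,u))<.03)&(P[...,2]>.07)
q=(P[m]-mouth)@u;print(m.sum(),q.min(),q.max())
E
```

```text
208 [156, 155, 156, 155, 146, 137, 136, 135, 137, 135, 114, 114, 114] [92, 93, 93, 91, 92, 91, 58, 59, 61, 79, 79, 80, 79, 79, 77, 79, 82, 73, 67, 68, 68, 68]
209 [156, 155, 155, 154, 134, 136, 144, 143, 143, 142, 114, 112, 113] [114, 113, 113, 114, 113, 110, 62, 58, 61, 78, 81, 76, 81, 82, 78, 77, 76, 64, 65, 66, 67, 65]
210 [155, 153, 156, 155, 131, 150, 151, 153, 149, 131, 115, 116, 116] [130, 132, 132, 132, 131, 125, 64, 64, 65, 79, 78, 77, 78, 77, 70, 69, 65, 51, 64, 65, 64, 63]
211 [153, 156, 158, 156, 125, 137, 138, 137, 137, 117, 108, 106, 107] [109, 109, 111, 110, 110, 107, 59, 59, 60, 58, 61, 55, 56, 54, 55, 56, 54, 51, 62, 63, 60, 61]
212 [155, 156, 156, 154, 120, 118, 119, 117, 117, 114, 89, 88, 89] [84, 83, 82, 82, 82, 80, 58, 55, 54, 49, 51, 51, 50, 50, 49, 51, 50, 49, 60, 57, 61, 62]
[ 0.2187  0.2065  0.0136 -0.0033] [-0.0002 -0.0001 -0.0033 -0.0047]
30 0.20623278954763816 0.21759425073429298
```

The end is at about 219 mm and the tail about 20 mm clear, so the centre is about 120 mm out. I'll regrip at the centre and lift.

```bash
python3 - <<'E'
from h import *
from station import arm
np.set_printoptions(precision=3,suppress=True)
F=-1;dn=-.0014
P=lambda x,dz:pose(sp(x,dz,dn),u,0,F)[0]
arm.move_l(P(.120,.10),v=.15)
h=arm.move_l(P(.120,-.001),v=.1,threshold=8); print(h)
if not h:
    arm.grip(0,60); print("w",arm.read_gripper_width(),arm.read_contact_force())
    h=arm.move_l(P(.120,.03),v=.06,threshold=12); print(h,arm.read_contact_force())
    if not h:
        arm.move_l(P(.120,.13),v=.15); print(arm.read_contact_force(),arm.read_torque())
        n=np.cross(Z,cu); p,q=pose(cc+.12*Z-.0012*n,cu,0,F)
        arm.move_l(p,q,v=.15); arm.wait(.3); print(arm.read_contact_force(),arm.read_time_s(),arm.read_eef_pos()-p)
for nm in("scene","top"):
    s=arm.snapshot(nm);pickle.dump(s,open(nm+"8.pkl","wb"))
    c=s["img"][150:290,140:340] if nm=="scene" else s["img"][130:280,340:540]
    cv2.imwrite(f"pics/{nm}8.png",cv2.resize(np.clip(c[:,:,::-1].astype(int)*3,0,255).astype(np.uint8),None,fx=4,fy=4))
E
```

```text
False
w 0.013969477467927193 [0.807 0.657 3.255]
False [-1.014 -0.021 -2.159]
[ 0.037 -0.654 -2.78 ] [-0.375  0.022  0.012]
[-0.151 -0.085 -1.468] 25.6667 [0. 0. 0.]
```

View pics/scene8.png

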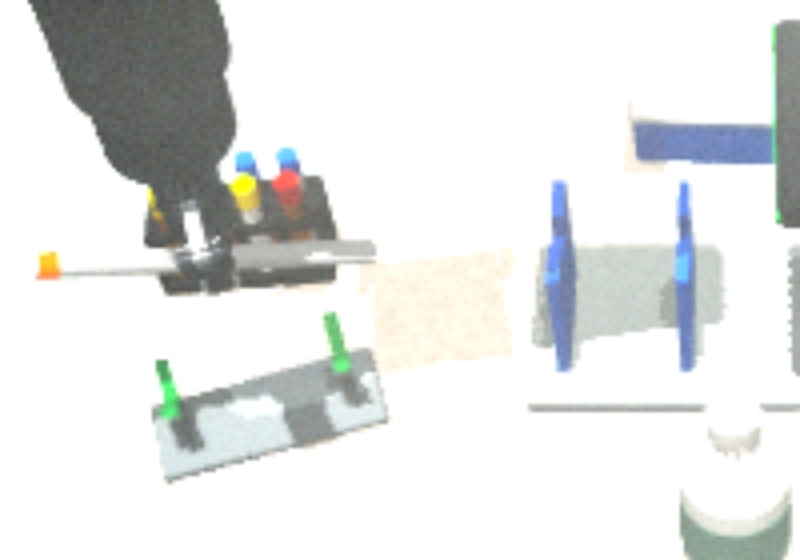

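View pics/top8.png

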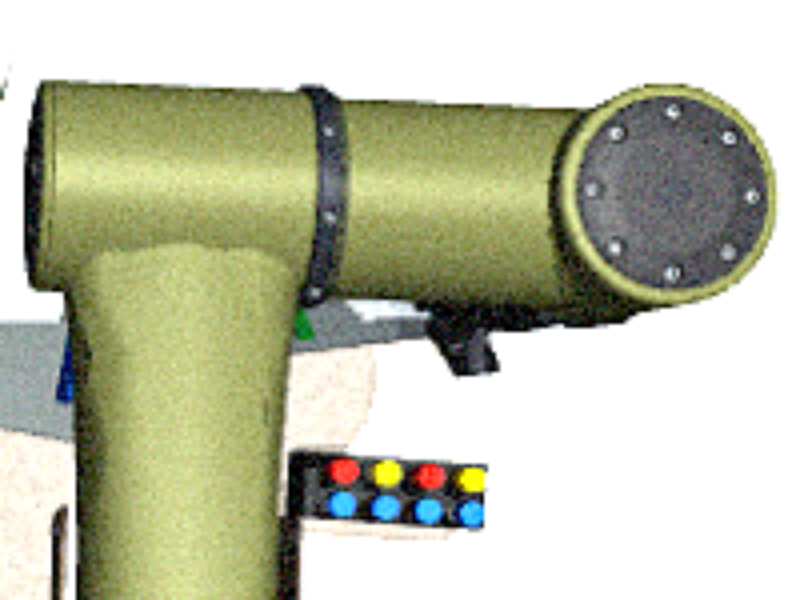

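The shaft hangs over the cradle with the orange end at scene px (150,216) and the tail at (233,212). The rack is undisturbed. I'll check the ends by depth.

```bash
python3 - <<'E'
from h import *
np.set_printoptions(precision=4,suppress=True)
s=pickle.load(open("scene8.pkl","rb"));P=cloud(s)
m=np.zeros((400,640),bool);m[208:222,148:236]=1
n=np.cross(Z,cu);D=P-cc
m&=(abs(D@n)<.04)&(P[...,2]>.15)&(P[...,2]<.2)&(s["depth"]>0)
q=D[m];t=q@cu
print(m.sum(),"ends",t.min(),t.max())
for lo in np.arange(-.1,.1,.02):
    k=(t>=lo)&(t<lo+.02)
    if k.any(): print(round(lo,2),k.sum(),"zmax",np.percentile(q[k][:,2],90)+.06,"n",np.median(q[k]@n))
E
```

```text
370 ends -0.0948888003256464 0.07651274312140571
-0.1 36 zmax 0.15972803606503816 n 0.002046656035325653
-0.08 52 zmax 0.16509934570068124 n 0.0039050225241914903
-0.06 63 zmax 0.17120122115942055 n 0.0036610764792271593
-0.04 56 zmax 0.17786517350633363 n 0.00433394242998297
-0.02 44 zmax 0.18305773175532553 n 0.012114430072301372
0.0 14 zmax 0.19298232471770604 n 0.012813013945674542
0.02 63 zmax 0.1971802450857565 n 0.004190836246812869
0.04 33 zmax 0.19963602871912847 n 0.006085354310923031
0.06 9 zmax 0.1995441088390344 n 0.005601207248051131
```

```bash
python3 - <<'E'
from h import *
np.set_printoptions(precision=4,suppress=True)
s=pickle.load(open("scene8.pkl","rb"));P=cloud(s)
m=np.zeros((400,640),bool);m[206:224,146:238]=1
n=np.cross(Z,cu);D=P-cc
m&=(abs(D@n)<.02)&(P[...,2]>.13)&(P[...,2]<.25)&(s["depth"]>0)
q=D[m];t=q@cu
print("ends",t.min(),t.max())
for lo in np.arange(-.12,.14,.02):
    k=(t>=lo)&(t<lo+.02)
    if k.sum()>2: print(round(lo,2),k.sum(),"z max",q[k][:,2].max()+.06,"med",np.median(q[k][:,2])+.06)
E
```

```text
ends -0.0948888003256464 0.09695520375014391
-0.1 43 z max 0.16118978385982763 med 0.15505837197471295
-0.08 52 z max 0.16976099529660826 med 0.16193495284350412
-0.06 63 z max 0.17322908134573667 med 0.16657163843713174
-0.04 56 z max 0.1804912346297467 med 0.17351694351985592
-0.02 60 z max 0.23264125905462063 med 0.17962344230503563
0.0 36 z max 0.2399415839820258 med 0.19456023651327642
0.02 65 z max 0.2022819957922649 med 0.19241591383216217
0.04 62 z max 0.20819648014085124 med 0.1997822590406601
0.06 67 z max 0.214767684621322 med 0.20623597507418934
0.08 51 z max 0.21718669388992318 med 0.21116488069913375
```

The hanging shaft has pitched about 0.31 rad in the pads, tail low. The grip itself is within a few mm of centre. I'll level it by leaning the tool 0.31 rad and look again.

```bash
cat >> h.py <<'E'
def shaftfit(s):
    P=cloud(s);n=np.cross(Z,cu);D=P-cc;H=hsv(s)
    t=D@cu
    m=(abs(D@n)<.02)&(abs(t)<.12)&(D[...,2]>-.03)&(s["depth"]>0)&((t<-.04)|(t>.04))&(H[...,0]<200)
    green=(H[...,1]>80)&(H[...,0]>=40)&(H[...,0]<=90)
    m&=~green; q=D[m]
    for lo in np.arange(-.12,.12,.02):
        k=(q@cu>=lo)&(q@cu<lo+.02)
        if k.sum()>2: print(round(lo,2),k.sum(),"ztop",(np.percentile(q[k][:,2],85)+.06).round(4),"n",np.median(q[k]@n).round(4))
    print("ends",(q@cu).min(),(q@cu).max())
E
python3 - <<'E'
from h import *
from station import arm
np.set_printoptions(precision=3,suppress=True)
n=np.cross(Z,cu); p,q=pose(cc+.12*Z-.0012*n,cu,.31,-1)
print(arm.inverse_kinematics(p,q))
arm.move_l(p,q,v=.03); arm.wait(.3)
s=arm.snapshot("scene");pickle.dump(s,open("scene9.pkl","wb"));shaftfit(s)
c=s["img"][150:290,140:340]
cv2.imwrite("pics/scene9.png",cv2.resize(np.clip(c[:,:,::-1].astype(int)*3,0,255).astype(np.uint8),None,fx=4,fy=4))
print(arm.read_time_s(),arm.read_contact_force(),arm.read_joint_positions())
E
```

```text
[-0.179  0.28   0.3   -0.295 -1.688  0.306]
-0.12 157 ztop 0.5906 n 0.0025
-0.1 191 ztop 0.5861 n 0.0019
-0.08 179 ztop 0.5785 n 0.0027
-0.06 104 ztop 0.3956 n 0.0044
0.04 141 ztop 0.5531 n 0.0068
0.06 224 ztop 0.5614 n 0.0051
0.08 202 ztop 0.5609 n 0.0032
0.1 138 ztop 0.556 n 0.0017
ends -0.11996098413811028 0.11991805110356243
26.575 [-1.078  0.484 -2.417] [-0.177  0.279  0.3   -0.295 -1.688  0.306]
```

View pics/scene9.png

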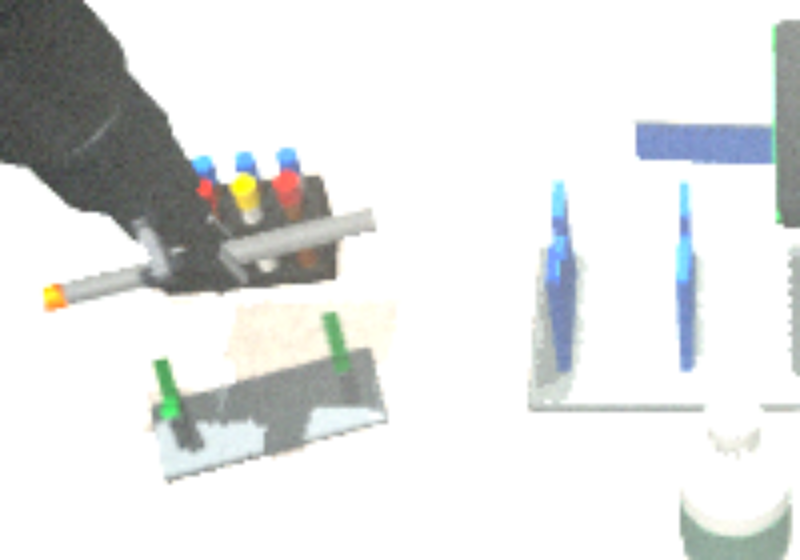

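Now the shaft runs parallel to the cradle in the picture, from (45,297) to (372,220). Refitting with a height limit.

```bash
sed -i 's/(D\[...,2\]>-.03)/(D[...,2]>-.015)\&(D[...,2]<ZM)/; s/def shaftfit(s)/def shaftfit(s,ZM=.16)/' h.py; python3 - <<'E'
from h import *
s=pickle.load(open("scene9.pkl","rb"));shaftfit(s)
E
```

```text
-0.1 57 ztop 0.1854 n 0.0039
-0.08 62 ztop 0.1863 n 0.0037
-0.06 76 ztop 0.1853 n 0.0028
0.04 64 ztop 0.1854 n 0.0034
0.06 59 ztop 0.1856 n 0.0041
0.08 59 ztop 0.1861 n 0.004
ends -0.09932102497570103 0.09943658525837897
```

Level within about 1 mm, yaw aligned and centred within about 2 mm. Lowering gently.

```bash
python3 - <<'E'
from h import *
from station import arm
np.set_printoptions(precision=3,suppress=True)
n=np.cross(Z,cu); g=lambda dz:pose(cc+dz*Z-.0012*n,cu,.31,-1)[0]
h=arm.move_l(g(.018),v=.1,threshold=10); print(h)
arm.wait(.3); f0=np.array(arm.read_contact_force()); print(f0)
h=False
for dz in np.arange(.016,-.0041,-.002):
    h=arm.move_l(g(dz),v=.02,threshold=4); f=np.array(arm.read_contact_force())-f0
    print(round(dz,4),h,f)
    if h or f[2]>3: break
print(arm.read_time_s(),arm.read_eef_pos()-g(0))
s=arm.snapshot("scene");pickle.dump(s,open("scene10.pkl","wb"));shaftfit(s,.03)
c=s["img"][150:290,140:340]
cv2.imwrite("pics/scene10.png",cv2.resize(np.clip(c[:,:,::-1].astype(int)*3,0,255).astype(np.uint8),None,fx=4,fy=4))
E
```

```text
False
[-0.539  0.284 -2.682]
0.016 False [-0.628 -0.711  1.656]
0.014 False [ 0.981 -0.468  1.037]
0.012 False [0.735 0.364 1.678]
0.01 False [ 0.481 -0.189  0.727]
0.008 False [ 0.879 -0.528  0.354]
0.006 False [ 0.655 -0.013  1.205]
0.004 False [-0.861 -0.976  2.145]
0.002 False [-3.071  0.35   8.241]
30.0417 [-0.    -0.     0.004]
-0.1 46 ztop 0.0701 n 0.0027
-0.08 53 ztop 0.0697 n 0.0035
-0.06 61 ztop 0.0694 n 0.0029
0.04 51 ztop 0.0682 n 0.0028
0.06 48 ztop 0.0691 n 0.0034
0.08 52 ztop 0.0702 n 0.0028
0.1 3 ztop 0.0655 n 0.0013
ends -0.09821550049642748 0.10149958636272856
```

View pics/scene10.png

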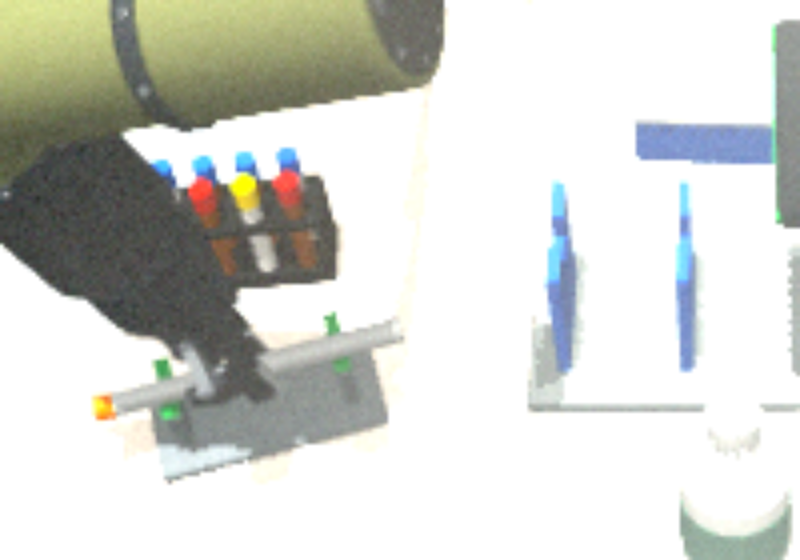

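Contact is 8 N with the shaft level and both ends in their notches, plus a small push to -x. I'll ease that way, settle, then release.

```bash
python3 - <<'E'
from h import *
from station import arm
np.set_printoptions(precision=3,suppress=True)
f0=np.array([-.1,0,-1.8])
n=np.cross(Z,cu); q0=pose(cc,cu,.31,-1)
p=np.array(arm.read_eef_pos()); arm.wait(.2); print(np.array(arm.read_contact_force())-f0,p-q0[0])
p=p-.0008*n
arm.move_l(p,v=.01); print(np.array(arm.read_contact_force())-f0)
for i in range(4):
    p=p-.0008*Z; arm.move_l(p,v=.01); f=np.array(arm.read_contact_force())-f0; print(i,f,p[2]-q0[0][2])
    if f[2]>12: break
    if abs(f@n)>2: p=p+np.sign(f@n)*.0006*n
s=arm.snapshot("scene");pickle.dump(s,open("scene11.pkl","wb"));shaftfit(s,.03);print(arm.read_time_s())
E
```

```text
[-3.578 -0.139  7.019] [-0.001 -0.     0.003]
[-0.192  0.336  1.378]
0 [-0.55  -0.055  2.857] 0.0026802392896196556
1 [-3.592  0.992  6.499] 0.0018802392896196535
2 [-3.522 -0.166  9.386] 0.0010802392896196514
3 [-2.883  1.43   9.363] 0.0002802392896196493
-0.1 45 ztop 0.0689 n 0.002
-0.08 52 ztop 0.0679 n 0.0009
-0.06 65 ztop 0.068 n 0.0025
0.04 50 ztop 0.0665 n 0.0025
0.06 46 ztop 0.0681 n 0.0025
0.08 52 ztop 0.0682 n 0.0016
0.1 5 ztop 0.0683 n -0.0005
ends -0.09811168730012797 0.10192291111894523
31.6667
```

```bash
python3 - <<'E'
from h import *
from station import arm
np.set_printoptions(precision=3,suppress=True)
f0=np.array([-.1,0,-1.8])
n=np.cross(Z,cu); q0=pose(cc,cu,.31,-1)
p=np.array(arm.read_eef_pos())
for i in range(5):
    f=np.array(arm.read_contact_force())-f0; print(i,f,f@n,(p-q0[0])@n,p[2]-q0[0][2])
    if abs(f@n)>1.5: p=p+np.sign(f@n)*.0007*n
    elif f[2]<6: p=p-.0007*Z
    else: break
    arm.move_l(p,v=.01); arm.wait(.1)
s=arm.snapshot("scene");shaftfit(s,.03);print(arm.read_time_s())
E
```

```text
0 [-2.025  0.807 10.089] -1.8841543322103114 -0.002570485634623327 0.002190792895840815
1 [0.909 0.392 4.524] 0.9567829558907242 -0.003270485634623279 0.002190792895840815
2 [-0.79   1.066  7.19 ] -0.6244219143609524 -0.003270485634623279 0.001490792895840816
-0.1 45 ztop 0.0677 n 0.0022
-0.08 53 ztop 0.0679 n 0.0018
-0.06 60 ztop 0.0675 n 0.0013
0.04 52 ztop 0.0682 n 0.0017
0.06 45 ztop 0.0686 n 0.0026
0.08 55 ztop 0.0686 n 0.0006
0.1 4 ztop 0.0665 n -0.0004
ends -0.09811263544039145 0.10189388495834069
32.5083
```

The side force is now near zero with 7 N vertical, so the shaft is seated on both faces. Releasing and backing off.

```bash
python3 - <<'E'
from h import *
from station import arm
np.set_printoptions(precision=3,suppress=True)
arm.grip(.036); print(arm.read_gripper_width(),arm.read_contact_force())
y=R.from_quat(arm.read_ee_rot()).as_matrix()[:,1]
p=np.array(arm.read_eef_pos())
arm.move_l(p-.02*y,v=.04); arm.move_l(p-.12*y,v=.15)
p=np.array(arm.read_eef_pos()); p+=[-.12,0,.15]
try: arm.move_l(p,v=.2)
except arm.PlanningError as e: print(e)
# swing clear for the cameras
j=list(arm.read_joint_positions()); j[0]-=.7; arm.set_joints(j)
print(arm.read_time_s(),arm.read_contact_force())
for nm in("scene","top"):
    s=arm.snapshot(nm);pickle.dump(s,open(nm+"12.pkl","wb"));print(nm);shaftfit(s,.03)
    c=s["img"][150:290,140:340] if nm=="scene" else s["img"][130:280,340:540]
    cv2.imwrite(f"pics/{nm}12.png",cv2.resize(np.clip(c[:,:,::-1].astype(int)*2,0,255).astype(np.uint8),None,fx=4,fy=4))
E
```

```text
0.036385312639411825 [-0.146 -0.233 -0.525]
36.8 [-0.05   0.926 -0.693]
scene
-0.1 44 ztop 0.0678 n 0.0015
-0.08 52 ztop 0.0671 n 0.0012
-0.06 57 ztop 0.0677 n 0.0017
0.04 53 ztop 0.0676 n 0.0024
0.06 44 ztop 0.0672 n 0.0019
0.08 54 ztop 0.0688 n 0.0018
0.1 5 ztop 0.0674 n 0.0003
ends -0.09815350394700716 0.10158205751746222
top
-0.1 35 ztop 0.071 n -0.0009
-0.08 47 ztop 0.07 n -0.0014
-0.06 48 ztop 0.0711 n -0.0012
0.04 54 ztop 0.07 n 0.0
0.06 43 ztop 0.0701 n 0.0
0.08 44 ztop 0.0707 n 0.0007
0.1 13 ztop 0.0722 n 0.0009
ends -0.0942768596138041 0.10590134990023241
```

View pics/scene12.png

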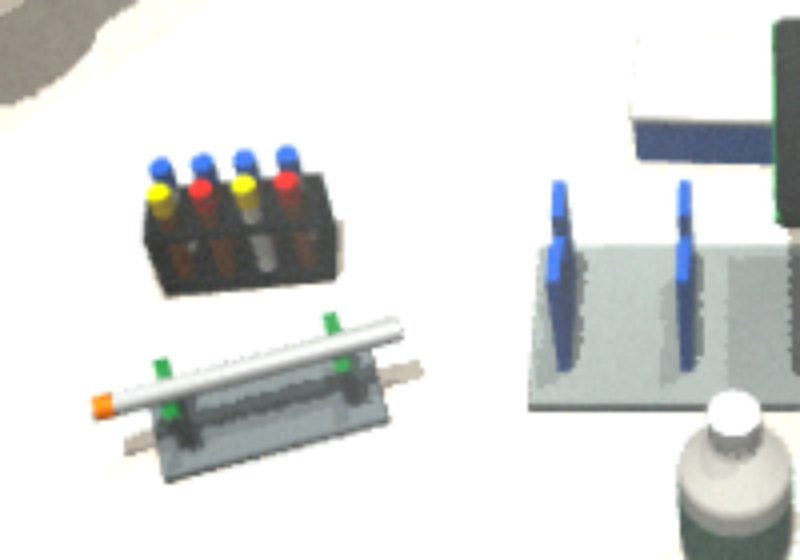

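View pics/top12.png

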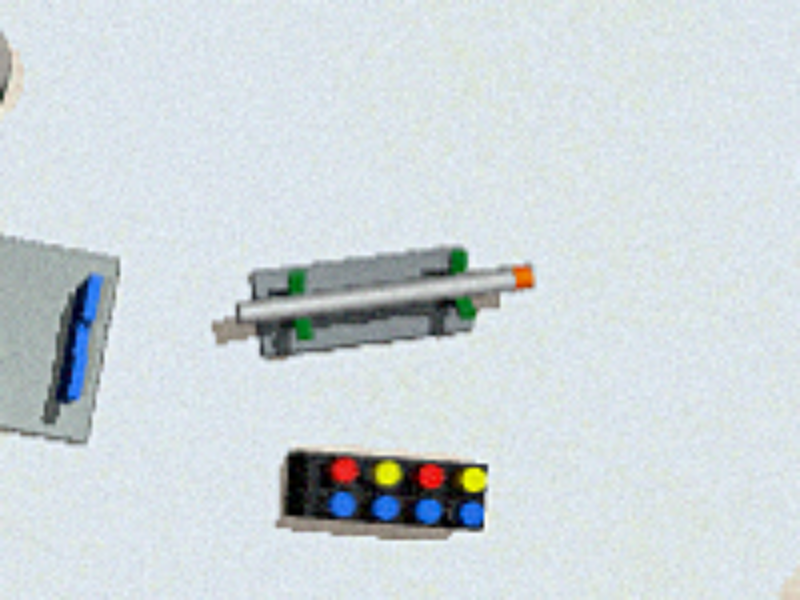

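Both views show the shaft lying in both V-notches, in the scene crop from (102,406) to (400,325). The rack, bottle and tip box are where they started. Handing in.

```bash
python3 -c "
from station import arm
import numpy as np
arm.wait(.3);print(np.abs(arm.read_joint_vel()).max(),arm.read_time_s());arm.sign_off()"
```

```text
0.0044239091991508965 37.2
the job is handed in; nothing more can be done
```

The shaft is lying in both V-notches of the drying cradle, and I handed the job in at 37.2 s; no verdict is reported.

**What I did:** I drew the shaft out in five pulls. Three were between the mouth and fork 1 with the gripper leaning back 33°, and two were between the forks with it vertical. I then regripped at the shaft's centre, lifted it out of the forks and laid it in the cradle, with contact readings staying around 10 N or less.

**Last checks:**
- **Position:** The shaft is level within about 1 mm in both views and parallel to the cradle within about 0.02 rad. It is seated on both V faces and about 4 mm off centre along its length, against the 25 mm allowed.
- **Surroundings:** By eye in the last pictures, the rack, reagent bottle and tip box had not moved. I did not measure them again.
- **Arm:** The gripper was clear and the arm was still when I handed in.

**What disagreed:**
- **Shaft pitch:** The shaft tipped about 0.31 rad, tail down, in the pads after the lift. I saw it in the picture and levelled it by leaning the tool before lowering.
- **Camera offset:** The two cameras differ by about 3.5 mm along y, so I used their mean.
- **Sideways offset:** The arm needed a further 1.4 mm sideways at the sleeve and about 3 mm at the cradle, both found from the side force.

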